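# Dispense one sample dish and nudge it onto the round pad

### The arm

A 6-joint arm with a two-finger parallel gripper is mounted at the origin on the work surface. World frame = base frame: x ahead of the robot, y to its left, z up, the work surface at z = 0. Lengths are in m, angles in rad, forces in N, time in s.
With the tool pointing down it reaches from about 0.325 to 0.875 m from the base axis. Payload 4.4 kg.
Tool frame: the origin (TCP) lies between the finger pads; the fingertips stand 19 mm ahead of it and the grasp point (between the pads) is the TCP; z points along the fingers, y is the direction in which the jaws open and shut (so a half turn about z gives the same grasp; the last joint's range is limited). The gripper opens to 85 mm and grips with 20 to 120 N. Pads are 22 mm wide; open, the fingers measure 114 mm over their backs; the gripper's body (76 mm by 85 mm) begins 54 mm behind the grasp point. The pads swing forward as they close: fully open they stand 13 mm farther back than shut.
Start: joints at [1.139, 0.207, 1.542, -0, 1.393, -0.15], TCP at [0.16, 0.552, 0.25] pointing down, gripper open.
Joint ranges: [-2.73, 2.73], [-0.86, 2.22], [0.23, 2.46], [-1.11, 4.25], [0.08, 2.63], [-2.82, 2.82]. Speed limits (rad/s): [2.79, 2.79, 3.14, 3.14, 3.14, 3.14].

### API

Orientations are given as a rotation vector (axis times angle).
In Python, from station import get_state, snapshot, get_calibration, order gives the robot as it stands.
- The arm moves only by the shell command python3 -m inch 'ROWS' [OPENING]. ROWS is a JSON object of lists of equal length, an entry for each row: "slide": the shift along the tool's x, y, z in m, a list of three; "twist": the turn about the tool's z in rad. In form: {"slide": [[dx, dy, dz], ...], "twist": [twist, ...]}. A call has 1 to 12 rows; each row shifts and turns the commanded pose from where the row before left it, along the tool's axes as they then stand; what a row does not reach is not made up. A row lasts 1/12 s, in which the tool goes at most 41.7 mm and 7.16 degrees, less where a joint would pass 70% of its speed; a pose out of reach is approached as far as the arm can. A call with a gripper value outside its range is refused whole. OPENING is the closure, from 0 (fully open) to 1 (shut), set as the call begins (- or left out, the last holds). The fingers move at their own pace and stop on an object; the grip force is fixed at half the most. Time passes only in rows, so rows that do not move let the fingers close. It gives the time, the measured TCP pose, the force and the opening at its end, in the units of the state.
- get_state(): the state, without advancing time (a new reading comes with each control period).
- snapshot(name): name is "scene" or "top" or "wrist"; returns the picture (420x560x3 uint8, red, green, blue); there is no depth.
- get_calibration(name): a dict with "fx", "fy", "cx", "cy" (pixels), "R" (3x3) and "t" (3): a world point X has camera coordinates R X + t. Camera axes: x right, y down, z forward; pixel columns grow to the right and rows downward; lengths in m; the calibration is good to about 2 mm. A picture is of the moment at which its call begins: read the wrist's pose just before it. get_calibration takes no time and is no camera call; for the wrist camera it gives the pose at the moment of the call.
- order.hand_in(): hands the job in, once; it reports no verdict.
The state is a dict: "clock": time; "qpos": joint angles; "qd": joint speeds; "joint_torque": joint torques, N m; "eef_pos": TCP position; "tcp_rot": TCP orientation; "force": force on the tool from outside, world axes, zero at the start; "wrist_torque": the same for the moment, N m; "width": finger opening in m.
Only numpy, scipy, OpenCV 4.12 (cv2) and the standard library are available. Lean on these libraries where they do the work, as an engineer would, in place of code of your own. Each camera call takes 0.05 s, during which the arm holds its last target. There are 200 camera calls.

### The job

Press the plunger of the dish dispenser all the way down once and let it come back up, so that a single sample dish is ejected onto the bench. Then push that dish aside, sliding it along the bench with the fingertips, until it lies wholly on the round cork pad (not the square one). Do not lift the dish, leave the other dishes in the dispenser, and leave the other things on the bench where they are.

Things in the scene. Friction and masses are not known exactly. Their poses are not given: they have to be found in the camera images.
- dispenser: dish dispenser, fixed. Origin on the bench, under the axis of the dish magazine; z up; dishes leave along its -x axis through a slot at the foot of the front. Magazine: open-topped white box, 61 x 63 mm, 48 mm tall, centred on the origin. Behind it the grey drive box with the plunger on top: x = 30 to 141 mm, 63 mm wide, 70 mm tall. Feet 6 mm high reach 44 mm out to either side.
- landing (a point): point on the bench 97 mm in front (-x) of the dispenser's origin, about where the centre of the ejected dish comes to rest. A press drives a flat ejector out of the slot, which slides the lowest dish here along the bench, about 41 mm clear of the front; then the ejector goes back in and the next dish drops down: a second press would eject a second dish.
- plunger (a joint): travel of the dispenser's plunger, straight down: 0 = up (rest), 0.036 m = fully pressed; the ejector moves 2.8 times as far. A spring returns it: about 4.5 N to start it, 10 N at the bottom, a little more when pressed fast.
- plunger_top (a point): centre of the top face of the plunger's round steel cap (36 mm across), 78 mm behind the dispenser's origin and 115 mm above the bench when up, 79 mm when fully pressed
- dish1: round flat closed sample dish, white plastic, 50 mm across, 14 mm thick, origin at the centre of its underside; the lowest in the dispenser at the start, standing directly on the bench: the one that is ejected
- dish2: round flat closed sample dish, white plastic, 50 mm across, 14 mm thick, origin at the centre of its underside; second in the dispenser, on top of the first at the start
- dish3: round flat closed sample dish, white plastic, 50 mm across, 14 mm thick, origin at the centre of its underside; third and uppermost in the dispenser
- round_pad: round cork pad, 120 mm across, under 1 mm thick (flush with the bench, no edge to catch on), stuck down, origin at its centre: where the dish goes
- square_pad: square cork pad, 110 mm, under 1 mm thick, stuck down, origin at its centre: not to be used
- beaker: glass beaker, 68 mm wide, 90 mm tall, origin at the centre of its underside; leave alone
- soap_bottle: green bottle, 60 mm wide, 150 mm tall, origin at the centre of its underside; leave alone
- stopper: reddish rubber stopper, 34 mm wide, 30 mm tall, origin at the centre of its underside; leave alone
- eraser: white eraser, 45 x 22 x 13 mm, long side along its x axis, origin at the centre of its underside; leave alone
- spatula: steel spatula, about 160 mm long, lying along its x axis, origin within it; leave alone
- weight: brass weight with a small knob, 32 mm wide, 40 mm tall, origin at the centre of its underside; leave alone
- jar: amber jar, 56 mm wide, 60 mm tall, origin at the centre of its underside; leave alone
Things that resemble listed ones, but are neither listed nor needed, are in the scene too. There is more than one size of the dispenser; the job needs the smaller.

How it is judged:
On the way, in this order (a step that is already met when the one before it is completed fails the run):
1. the plunger is pressed down, the lowest dish being driven out of the slot (value of joint plunger above 0.032 m and horizontal distance between dish1 and dispenser between 0.075 and 0.15 m), for 0.04 s.
2. the plunger is back up with one dish on the bench in front of the dispenser (value of joint plunger below 0.005 m and horizontal distance between dish1 and dispenser above 0.075 m and horizontal distance between dish2 and dispenser below 0.015 m), for 0.1 s.
At the end, for the whole second after the job is handed in: The ejected dish lies flat and at rest on the bench, wholly on the round pad (its centre within 37 mm of the pad's centre), the plunger is up (within 5 mm), and the two other dishes are still in the dispenser (within 15 mm of its axis) (horizontal distance between dish1 and round_pad below 0.037 m and height (world z) of dish1 below 0.004 m and angle between dish1's own z axis and vertical below 0.1 rad and linear speed of dish1 below 0.01 m/s and value of joint plunger below 0.005 m and horizontal distance between each of dish2, dish3 and dispenser below 0.015 m); the robot touches nothing.
It fails at once if the ejected dish is lifted or tipped over (its underside's centre more than 12 mm off the bench, or tilted by more than 45 degrees) (height (world z) of dish1 above 0.012 m or angle between dish1's own z axis and vertical above 0.785 rad).
It fails at once if a second dish leaves the dispenser (horizontal distance between any of dish2, dish3 and dispenser above 0.03 m or height (world z) of dish3 above 0.045 m).
It fails at once if another thing on the bench is moved by more than 20 mm (distance of any of beaker, soap_bottle, stopper, eraser, spatula, weight, jar from where it was at the start of the episode above 0.02 m).
It also fails if it takes over 58 s, if anything falls off the work surface, if the arm or the gripper's body presses on something with over 40 N, if the wrist force passes 120 N, or if a joint passes its speed limit or range.

## Working session

There is one attempt and no reset: what is moved stays moved. The work goes in short steps, Python scripts to look and compute and a shell command to move; the robot and the scene stay as the last step left them, time stands still between calls to the robot, and variables do not carry over. Pictures are saved under pics/ and viewed, about 8 in all and at most 12, crops included, and the job is handed in when it is done.

```bash
mkdir -p pics; ls; python3 - <<'E'
from station import get_state, snapshot, get_calibration
import cv2
s=get_state(); print({k:s[k] for k in('clock','eef_pos','tcp_rot','width','force')})
for n in('top','scene'):
    cv2.imwrite(f'pics/{n}0.png',cv2.resize(snapshot(n)[:,:,::-1],(800,600),interpolation=cv2.INTER_CUBIC)); c=get_calibration(n); print(n,c)
    cv2.imwrite(f'pics/{n}0_raw.png',snapshot(n)[:,:,::-1])
E
```

```text
pics
{'clock': 0.0, 'eef_pos': array([0.15959169, 0.55164831, 0.2491034 ]), 'tcp_rot': array([-0.44108841, -3.10978615,  0.00348823]), 'width': 0.08530646467299581, 'force': array([-0.18255658, -0.09528323, -0.31629868])}
top {'fx': 381.06311256713246, 'fy': 381.06311256713246, 'cx': 278.5326996864846, 'cy': 206.38650391948312, 'R': array([[-0.0162682 , -0.9993827 , -0.03113791],
       [-0.9850201 ,  0.02136573, -0.17111081],
       [ 0.17167047,  0.0278878 , -0.98475963]]), 't': array([0.03793153, 0.44588167, 1.22236327])}
scene {'fx': 433.4356544481328, 'fy': 433.4356544481328, 'cx': 280.38779241367536, 'cy': 210.4633919198312, 'R': array([[ 0.63164669,  0.77518405,  0.01058986],
       [ 0.65535124, -0.52660557, -0.54148068],
       [-0.41417051,  0.34896455, -0.84064649]]), 't': array([-0.27129665, -0.22751934,  1.34492442])}
```

View pics/top0.png

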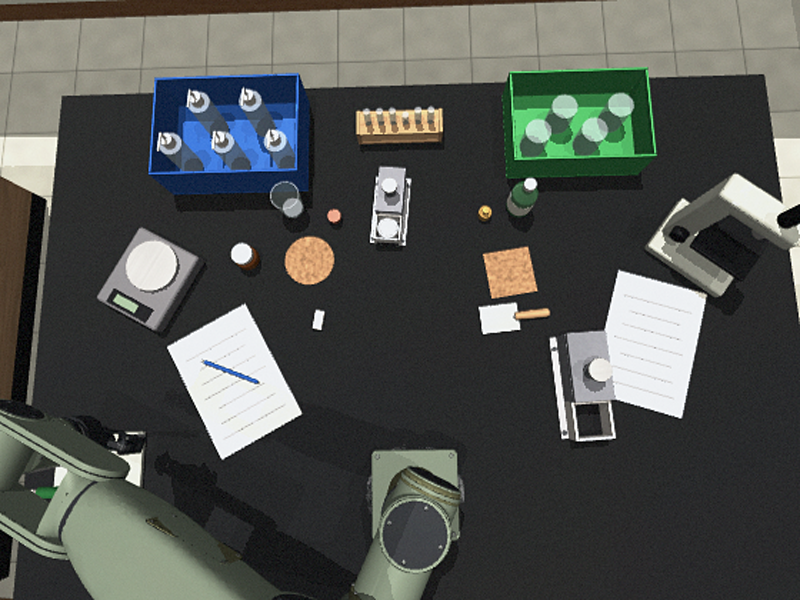

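View pics/scene0.png

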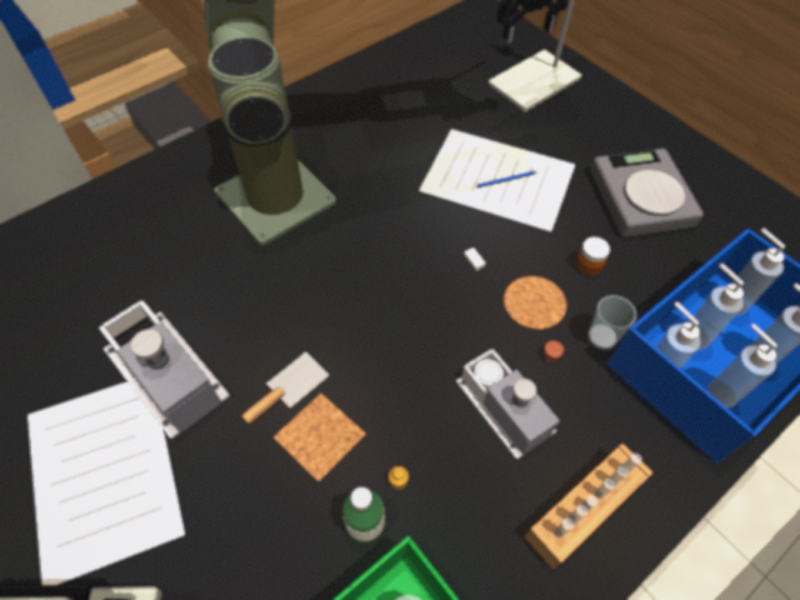

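The top view shows two dispensers: the small one at (390,205), with a white dish visible in its magazine, and a larger, empty one at (590,385). The small one fits the description. Its front faces the robot. The round pad is at (309,260), the eraser at (318,320), the stopper at (334,216) and the square pad at (510,272). Next I'll measure and confirm with one crop.

```bash
cat > h.py <<'E'
import numpy as np, cv2
from station import get_state, snapshot, get_calibration
def ray(c,u,v):
    d=c['R'].T@np.array([(u-c['cx'])/c['fx'],(v-c['cy'])/c['fy'],1]); return -c['R'].T@c['t'],d
def onz(c,u,v,z):
    o,d=ray(c,u,v); return o+d*(z-o[2])/d[2]
def pix(c,X):
    p=c['R']@np.asarray(X,float)+c['t']; return np.array([c['fx']*p[0]/p[2]+c['cx'],c['fy']*p[1]/p[2]+c['cy']])
def blobs(mask,amin):
    n,l,s,ce=cv2.connectedComponentsWithStats(mask.astype(np.uint8)); return [(s[i,4],ce[i],s[i,:4]) for i in range(1,n) if s[i,4]>=amin]
E
python3 - <<'E'
from h import *
for n in('top','scene'):
    im=cv2.imread(f'pics/{n}0_raw.png'); c=get_calibration(n); hsv=cv2.cvtColor(im,cv2.COLOR_BGR2HSV)
    m=cv2.inRange(hsv,(5,70,120),(20,200,255)); m=cv2.morphologyEx(m,cv2.MORPH_CLOSE,np.ones((3,3)))
    for a,ce,b in blobs(m,300):
        print(n,'cork',a,ce.round(1),b,onz(c,*ce,0).round(4))
im=cv2.imread('pics/top0_raw.png'); a=cv2.resize(im[110:180,250:300],(400,560),interpolation=cv2.INTER_CUBIC)
im=cv2.imread('pics/scene0_raw.png'); b=cv2.resize(im[240:324,315:395],(400,420),interpolation=cv2.INTER_CUBIC)
o=np.zeros((560,800,3),np.uint8);o[:,:400]=a;o[:420,400:]=b;cv2.imwrite('pics/crop1.png',o)
E
```

```text
top cork 738 [278.3  86.3] [249  76  61  19] [0.8936 0.0244 0.    ]
top cork 914 [216.1 181.9] [199 166  35  33] [0.5441 0.246  0.    ]
top cork 1041 [356.6 190.5] [338 173  38  36] [ 0.5028 -0.237   0.    ]
scene cork 429 [61.7 18.3] [32  0 65 33] [-0.829  -0.0597  0.    ]
scene cork 2291 [229.4  15.7] [192   0 103  46] [-0.444   0.4558  0.    ]
scene cork 536 [256.5  26.3] [200   0 117  57] [-0.3252  0.4974  0.    ]
scene cork 1953 [83.3 58.8] [37 33 94 57] [-0.5558 -0.1005  0.    ]
scene cork 1296 [374.3 211.3] [353 193  44  38] [0.5452 0.242  0.    ]
scene cork 2084 [223.2 305.2] [192 275  64  62] [ 0.5048 -0.2403  0.    ]
scene cork 2509 [412.9 351.8] [372 311  85  83] [0.8702 0.0338 0.    ]
```

View pics/crop1.png

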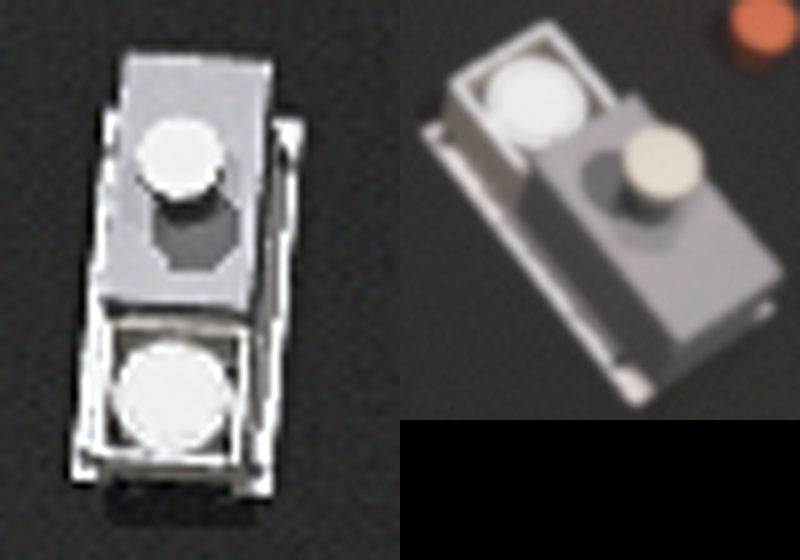

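The crop shows the small dispenser holding white dishes. In crop pixels the cap is at (180,157) in the top half and (663,163) in the scene half. The upper dish is at (172,397) and (537,103).

```bash
python3 - <<'E'
from h import *
T=get_calibration('top');S=get_calibration('scene')
t=lambda u,v:((u+.5)/8-.5+250,(v+.5)/8-.5+110); s=lambda u,v:((u-400+.5)/5-.5+315,(v+.5)/5-.5+240)
def tri(a,b):
    A=[];B=[]
    for o,d in(ray(T,*a),ray(S,*b)):
        d=d/np.linalg.norm(d);P=np.eye(3)-np.outer(d,d);A.append(P);B.append(P@o)
    return np.linalg.lstsq(np.vstack(A),np.hstack(B),rcond=None)[0].round(4)
for n,a,b,z in(('cap',t(180,157),s(663,163),.115),('dish3',t(172,397),s(537,103),.042)):
    print(n,tri(a,b),onz(T,*a,z).round(4),onz(S,*b,z).round(4))
# drive box top corners z=.070
for p in((125,52),(271,60),(245,307),(102,300)): print('box top',onz(T,*t(*p),.07).round(4))
for p in((640,95),(783,270),(685,342),(535,158)): print('box scene',onz(S,*s(*p),.07).round(4))
# small things
for n in('top','scene'):
    im=cv2.imread(f'pics/{n}0_raw.png');c=get_calibration(n);hsv=cv2.cvtColor(im,cv2.COLOR_BGR2HSV)
    m=cv2.inRange(hsv,(0,90,100),(12,255,255))
    for a,ce,b in blobs(m,30):
        X=onz(c,*ce,.015)
        if .3<X[0]<.9 and abs(X[1])<.5: print(n,'red',a,X.round(3))
    m=cv2.inRange(hsv,(0,0,170),(180,50,255))
    for a,ce,b in blobs(m,25):
        X=onz(c,*ce,.013)
        if .3<X[0]<.8 and -.1<X[1]<.4: print(n,'white',a,X.round(3))
E
```

```text
cap [0.6871 0.0435 0.1111] [0.6862 0.0441 0.115 ] [0.6875 0.0408 0.115 ]
dish3 [0.6091 0.0517 0.0383] [0.6083 0.052  0.042 ] [0.6098 0.0495 0.042 ]
box top [0.751  0.0686 0.07  ]
box top [0.7457 0.0071 0.07  ]
box top [0.6377 0.0199 0.07  ]
box top [0.6423 0.0792 0.07  ]
box scene [0.6457 0.0789 0.07  ]
box scene [0.7507 0.0666 0.07  ]
box scene [0.7465 0.0066 0.07  ]
box scene [0.6379 0.0164 0.07  ]
top red 70 [0.652 0.184 0.015]
top white 765 [0.681 0.053 0.013]
top white 53 [0.636 0.008 0.013]
top white 42 [0.679 0.284 0.013]
top white 82 [0.397 0.22  0.013]
scene red 41 [0.559 0.393 0.015]
scene red 145 [0.643 0.187 0.015]
scene white 98 [0.398 0.216 0.013]
scene white 749 [0.62  0.069 0.013]
scene white 127 [0.653 0.002 0.013]
scene white 307 [0.715 0.06  0.013]
scene white 28 [ 0.737 -0.005  0.013]
```

The measurements agree with the given sizes. The cap-to-magazine distance is 78 mm, the yaw is about -0.107 rad, and the origin is about (0.609, 0.051). That puts the landing point at about (0.513, 0.061), with the pad at (0.5445, 0.244). First I'll turn the tool so the jaws stand across the push direction, and shut the gripper.

```bash
python3 -m inch '{"slide":[[0,0,0],[0,0,0],[0,0,0],[0,0,0],[0,0,0],[0,0,0],[0,0,0],[0,0,0],[0,0,0],[0,0,0],[0,0,0],[0,0,0]],"twist":[0.122,0.122,0.122,0.122,0.122,0.122,0.122,0.122,0.122,0.122,0.122,0.122]}' 1
cat >> h.py <<'E'
from scipy.spatial.transform import Rotation as Ro
def go(target):
    s=get_state(); R=Ro.from_rotvec(s['tcp_rot']).as_matrix(); d=np.array(target)-s['eef_pos']
    print('clock',round(s['clock'],2),'eef',s['eef_pos'].round(4),'width',round(s['width'],4),'F',s['force'].round(1),'tool axes x',R[:,0].round(3),'y',R[:,1].round(3),'z',R[:,2].round(3),'q',s['qpos'].round(2))
    print('tool delta mm',(R.T@d*1000).round(1))
E
python3 -c "
from h import *
go([.687,.0425,.20])"
```

```text
clock: 1.2
eef_pos: [0.1598, 0.5521, 0.25]
tcp_rot: [2.413, 2.011, -0.001]
force: [0.0, 0.7, 0.8]
width: -0.0
clock 1.2 eef [0.1598 0.5521 0.25  ] width -0.0 F [0.  0.7 0.8] tool axes x [ 0.18   0.984 -0.001] y [ 0.984 -0.18  -0.   ] z [-0.    -0.001 -1.   ] q [ 1.14  0.21  1.54 -0.    1.39  1.32]
tool delta mm [-406.4  610.3   50.1]
```

```bash
python3 -m inch '{"slide":[[-0.0169,0.0254,0],[-0.0169,0.0254,0],[-0.0169,0.0254,0],[-0.0169,0.0254,0],[-0.0169,0.0254,0],[-0.0169,0.0254,0],[-0.0169,0.0254,0],[-0.0169,0.0254,0],[-0.0169,0.0254,0],[-0.0169,0.0254,0],[-0.0169,0.0254,0],[-0.0169,0.0254,0]],"twist":[0,0,0,0,0,0,0,0,0,0,0,0]}' && python3 -m inch '{"slide":[[-0.0169,0.0254,0],[-0.0169,0.0254,0],[-0.0169,0.0254,0],[-0.0169,0.0254,0],[-0.0169,0.0254,0],[-0.0169,0.0254,0],[-0.0169,0.0254,0],[-0.0169,0.0254,0],[-0.0169,0.0254,0],[-0.0169,0.0254,0],[-0.0169,0.0254,0],[-0.0169,0.0254,0]],"twist":[0,0,0,0,0,0,0,0,0,0,0,0]}' && python3 -m inch '{"slide":[[0,0,0.025],[0,0,0.025],[0,0,0],[0,0,0]],"twist":[0,0,0,0]}'
python3 - <<'E'
from h import *
go([.687,.0425,.144])
c=get_calibration('wrist');cv2.imwrite('pics/w1.png',snapshot('wrist')[:,:,::-1]);print(pix(c,[.687,.0425,.115]))
E
```

```text
clock: 2.2
eef_pos: [0.4255, 0.2983, 0.2501]
tcp_rot: [-2.407, -2.019, 0.0]
force: [0.6, 0.3, 0.5]
width: 0.0003
clock: 3.2
eef_pos: [0.6903, 0.0456, 0.2497]
tcp_rot: [-2.407, -2.018, 0.001]
force: [0.3, 0.1, -0.1]
width: -0.0
clock: 3.53
eef_pos: [0.6878, 0.0468, 0.1975]
tcp_rot: [-2.404, -2.016, 0.007]
force: [-0.2, -0.4, 0.7]
width: -0.0002
clock 3.53 eef [0.6878 0.0468 0.1975] width -0.0002 F [-0.2 -0.4  0.7] tool axes x [ 0.174  0.985 -0.001] y [ 0.985 -0.174 -0.006] z [-0.006  0.    -1.   ] q [-0.06  0.49  1.28  0.    1.38  0.12]
tool delta mm [-4.3  0.2 53.5]
[274.9987073  236.76746721]
```

View pics/w1.png

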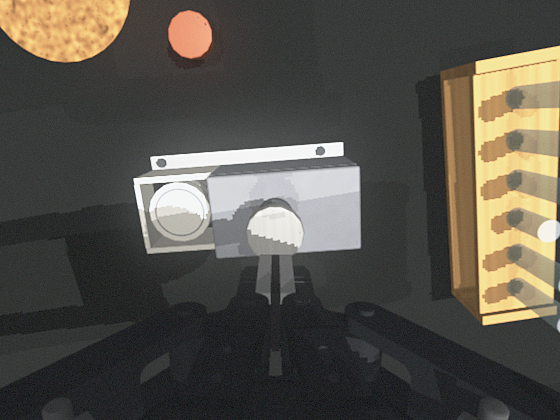

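The wrist view shows the cap at (275,233), against a predicted (275,237), so it agrees to about 2 mm. Next I'll descend to just above the cap.

```bash
python3 -m inch '{"slide":[[-0.003,0,0.02],[0,0,0.02],[0,0,0.014],[0,0,0],[0,0,0]],"twist":[0,0,0,0,0]}' && python3 -m inch '{"slide":[[0,0,0.004],[0,0,0.006],[0,0,0.006],[0,0,0.004],[0,0,0]],"twist":[0,0,0,0,0]}'
```

```text
clock: 4.0
eef_pos: [0.6889, 0.0442, 0.1465]
tcp_rot: [-2.406, -2.019, 0.001]
force: [-0.3, 0.6, -0.4]
width: 0.0001
clock: 4.42
eef_pos: [0.6905, 0.0438, 0.1277]
tcp_rot: [2.405, 2.017, 0.004]
force: [0.7, 0.6, 4.7]
width: -0.0001
```

```bash
python3 -m inch '{"slide":[[0,0,0.004],[0,0,0.004],[0,0,0.004],[0,0,0.004],[0,0,0.004],[0,0,0.004],[0,0,0.004],[0,0,0.003],[0,0,0],[0,0,0]],"twist":[0,0,0,0,0,0,0,0,0,0]}'
```

```text
clock: 5.25
eef_pos: [0.6906, 0.0439, 0.0984]
tcp_rot: [2.405, 2.017, 0.004]
force: [-2.2, -0.6, 9.4]
width: -0.0001
```

```bash
python3 -m inch '{"slide":[[0,0,0.002],[0,0,0.002],[0,0,0],[0,0,0]],"twist":[0,0,0,0]}'
```

```text
clock: 5.58
eef_pos: [0.6908, 0.0439, 0.098]
tcp_rot: [2.404, 2.017, 0.004]
force: [-9.4, 0.0, 22.3]
width: -0.0002
```

Force jumped to 22 N with no further travel, so the plunger is at the bottom stop. I'll release it at a moderate speed and then look.

```bash
python3 -m inch '{"slide":[[0,0,-0.006],[0,0,-0.008],[0,0,-0.008],[0,0,-0.008],[0,0,-0.01],[0,0,-0.02],[0,0,-0.02],[0,0,-0.02],[0,0,-0.02],[0,0,0],[0,0,0]],"twist":[0,0,0,0,0,0,0,0,0,0,0]}'
python3 - <<'E'
from h import *
T=get_calibration('top');im=snapshot('top')[:,:,::-1];S=get_calibration('scene');sc=snapshot('scene')[:,:,::-1]
cv2.imwrite('pics/top1_raw.png',im);cv2.imwrite('pics/scene1_raw.png',sc)
print(pix(T,[.5126,.061,.014]),pix(S,[.5126,.061,.014]))
for n,c,i in(('top',T,im),('scene',S,sc)):
    m=cv2.inRange(cv2.cvtColor(i,cv2.COLOR_BGR2HSV),(0,0,150),(180,60,255))
    for a,ce,b in blobs(m,40):
        X=onz(c,*ce,.014)
        if .4<X[0]<.58 and -.05<X[1]<.3: print(n,a,ce.round(1),b,X.round(4))
o=np.zeros((500,800,3),np.uint8)
o[:,:400]=cv2.resize(im[95:220,200:300],(400,500),interpolation=cv2.INTER_CUBIC);o[:,400:]=cv2.resize(sc[165:290,290:390],(400,500),interpolation=cv2.INTER_CUBIC)
cv2.imwrite('pics/crop2.png',o)
go([.5126,.061,.25])
E
```

```text
clock: 6.5
eef_pos: [0.6895, 0.0437, 0.2122]
tcp_rot: [2.406, 2.018, 0.002]
force: [-1.5, -0.3, -0.8]
width: 0.0001
[269.1972213  188.73691337] [318.30689066 236.53849839]
top 6856 [246.9 193.2] [208 120  69 135] [0.4988 0.1372 0.014 ]
scene 245 [317.9 236.8] [309 229  19  17] [0.5126 0.0596 0.014 ]
clock 6.6 eef [0.6879 0.0438 0.2092] width -0.0 F [ 0.5  0.5 -0.6] tool axes x [ 0.174  0.985 -0.   ] y [ 0.985 -0.174 -0.004] z [-0.004  0.    -1.   ] q [-0.06  0.48  1.27 -0.    1.4   0.11]
tool delta mm [ -13.6 -175.7  -40.2]
```

View pics/crop2.png

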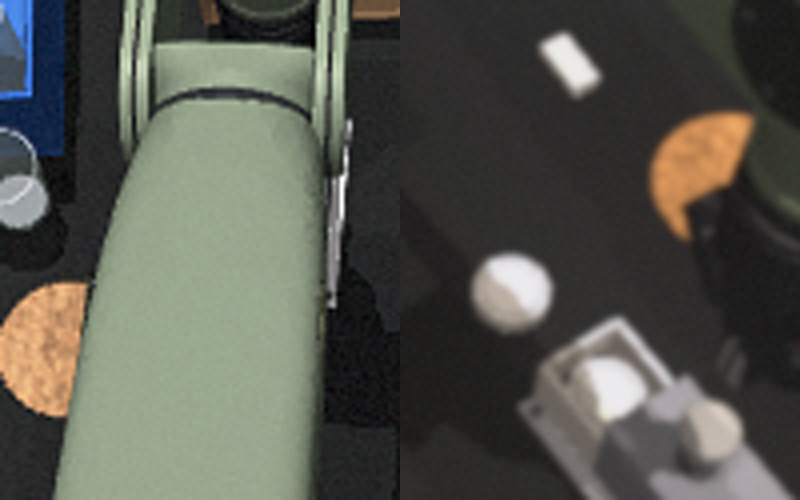

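The scene crop shows the ejected dish at (512,292), which is (0.5126, 0.060) in the world and matches the prediction. The plunger is up at (710,432) and the other dishes are still in the magazine. The line from dish to pad lies along tool x. I'll go behind the dish with the jaws about 30 mm apart, to cradle it.

```bash
python3 -m inch '{"slide":[[-0.0087,-0.022,0],[-0.0087,-0.022,0],[-0.0087,-0.022,0],[-0.0087,-0.022,0],[-0.0087,-0.022,0],[-0.0087,-0.022,0],[-0.0087,-0.022,0],[-0.0087,-0.022,0],[0,0,0],[0,0,0]],"twist":[0,0,0,0,0,0,0,0,0,0]}' 0.65 && python3 -m inch '{"slide":[[0,0,0.025],[0,0,0.025],[0,0,0.025],[0,0,0.025],[0,0,0.02],[0,0,0],[0,0,0]],"twist":[0,0,0,0,0,0,0]}'
python3 - <<'E'
from h import *
go([.503,.006,.025])
c=get_calibration('wrist');im=snapshot('wrist')[:,:,::-1];cv2.imwrite('pics/w2.png',im);print(pix(c,[.5126,.061,.014]),pix(c,[.5447,.244,0]))
E
```

```text
clock: 7.43
eef_pos: [0.5016, 0.006, 0.2094]
tcp_rot: [-2.406, -2.016, 0.004]
force: [0.3, 0.1, 0.9]
width: 0.0302
clock: 8.02
eef_pos: [0.5029, 0.0062, 0.0896]
tcp_rot: [-2.405, -2.017, 0.004]
force: [0.7, -0.3, 1.4]
width: 0.0298
clock 8.02 eef [0.5029 0.0062 0.0896] width 0.0298 F [ 0.7 -0.3  1.4] tool axes x [0.174 0.985 0.   ] y [ 0.985 -0.174 -0.004] z [-0.004  0.001 -1.   ] q [-0.16  0.26  1.85  0.    1.04  0.01]
tool delta mm [-0.2  0.4 64.6]
[274.77944212 137.16386513] [ 274.0052422  -288.09692133]
```

View pics/w2.png

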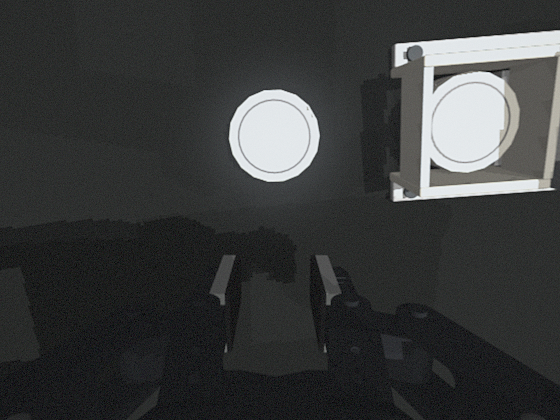

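The wrist view shows the dish at (274,136), as predicted and centred between the fingers. I'll descend until the tips are just above the bench.

```bash
python3 -m inch '{"slide":[[0,0,0.02],[0,0,0.02],[0,0,0.015],[0,0,0.009],[0,0,0],[0,0,0]],"twist":[0,0,0,0,0,0]}' && python3 -m inch '{"slide":[[0,0,0.003],[0,0,0]],"twist":[0,0]}'
```

```text
clock: 8.57
eef_pos: [0.5046, 0.0058, 0.0282]
tcp_rot: [2.406, 2.018, 0.002]
force: [-0.6, -0.3, 0.7]
width: 0.0298
clock: 8.73
eef_pos: [0.5047, 0.0058, 0.0253]
tcp_rot: [2.406, 2.018, 0.002]
force: [-0.1, -0.1, 0.6]
width: 0.03
```

```bash
python3 -m inch '{"slide":[[0,0,0.002],[0.006,0,0],[0.006,0,0],[0.006,0,0],[0.008,0,0],[0.008,0,0],[0.008,0,0],[0.008,0,0],[0.008,0,0],[0.008,0,0],[0.006,0,0],[0.004,0,0]],"twist":[0,0,0,0,0,0,0,0,0,0,0,0]}'
python3 - <<'E'
from h import *
go(np.array([.5447,.244,.0235])-.031*np.array([.174,.985,0]))
c=get_calibration('wrist');cv2.imwrite('pics/w3.png',snapshot('wrist')[:,:,::-1]);print(pix(c,[.5447,.244,0]))
S=get_calibration('scene');sc=snapshot('scene')[:,:,::-1]
m=cv2.inRange(cv2.cvtColor(sc,cv2.COLOR_BGR2HSV),(0,0,150),(180,60,255))
for a,ce,b in blobs(m,40):
    X=onz(S,*ce,.014)
    if .4<X[0]<.58 and -.05<X[1]<.3: print(a,b,X.round(4))
E
```

```text
clock: 9.73
eef_pos: [0.517, 0.0817, 0.0223]
tcp_rot: [2.406, 2.02, 0.0]
force: [0.3, -1.4, 0.2]
width: 0.0303
clock 9.73 eef [0.517  0.0817 0.0223] width 0.0303 F [ 0.3 -1.4  0.2] tool axes x [0.173 0.985 0.   ] y [ 0.985 -0.173  0.   ] z [ 0.  0. -1.] q [-0.01  0.41  1.83  0.    0.91  0.17]
tool delta mm [133.6  -0.9  -1.2]
[ 270.41581576 -198.78851873]
```

View pics/w3.png

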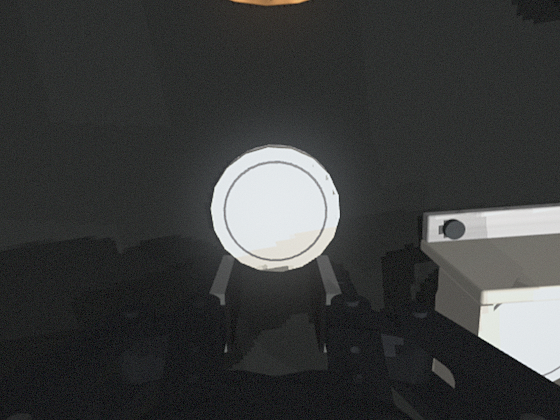

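The dish is cradled, centred at (275,208), flat, and in line with the pad at (268,0). I'll push the remaining 133 mm.

```bash
python3 -m inch '{"slide":[[0.004,0,-0.001],[0.007,0,0],[0.009,0,0],[0.009,0,0],[0.009,0,0],[0.009,0,0],[0.009,0,0],[0.009,0,0],[0.009,0,0],[0.009,0,0],[0.009,0,0],[0.008,0,0]],"twist":[0,0,0,0,0,0,0,0,0,0,0,0]}' && python3 -m inch '{"slide":[[0.008,0,0],[0.007,0,0],[0.006,0,0],[0.005,0,0],[0.004,0,0],[0.002,0,0],[0.001,0,0],[0,0,0]],"twist":[0,0,0,0,0,0,0,0]}'
python3 - <<'E'
from h import *
go(np.array([.5447,.244,.0235])-.031*np.array([.174,.985,0]))
c=get_calibration('wrist');im=snapshot('wrist')[:,:,::-1];cv2.imwrite('pics/w4.png',im);print(pix(c,[.5447,.244,0]))
E
```

```text
clock: 10.83
eef_pos: [0.5344, 0.1803, 0.0233]
tcp_rot: [-2.407, -2.019, -0.0]
force: [-0.4, -0.2, 0.6]
width: 0.0301
clock: 11.5
eef_pos: [0.54, 0.2118, 0.0233]
tcp_rot: [-2.407, -2.019, 0.0]
force: [0.3, -0.0, -0.3]
width: 0.0297
clock 11.5 eef [0.54   0.2118 0.0233] width 0.0297 F [ 0.3 -0.  -0.3] tool axes x [ 0.174  0.985 -0.   ] y [ 0.985 -0.174 -0.   ] z [-0. -0. -1.] q [ 0.22  0.5   1.68 -0.    0.96  0.4 ]
tool delta mm [ 1.5 -1.  -0.2]
[271.46156522 200.05504674]
```

View pics/w4.png

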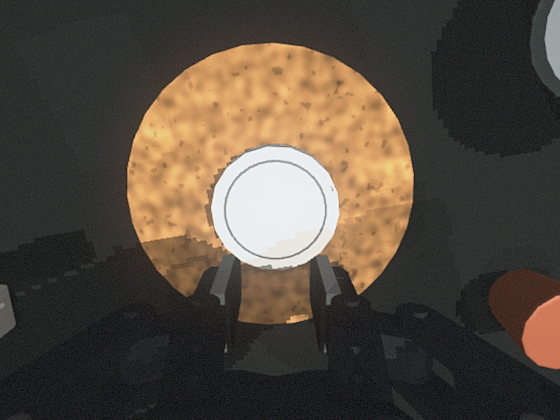

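The dish lies wholly on the round pad. It is at (275,207) against a pad centre of (270,183), about 10 mm off, where 37 mm is allowed. I'll back straight off, rise, and verify.

```bash
python3 -m inch '{"slide":[[-0.005,0,0],[-0.01,0,0],[-0.015,0,0],[-0.015,0,0],[0,0,-0.02],[0,0,-0.03],[0,0,-0.03],[0,0,-0.03],[0,0,-0.03],[-0.02,-0.02,0],[-0.03,-0.02,0],[-0.03,-0.02,0]],"twist":[0,0,0,0,0,0,0,0,0,0,0,0]}' && python3 -m inch '{"slide":[[-0.03,-0.02,0],[-0.03,-0.02,0],[0,0,0],[0,0,0],[0,0,0]],"twist":[0,0,0,0,0]}'
python3 - <<'E'
from h import *
S=get_calibration('scene');sc=snapshot('scene')[:,:,::-1];hsv=cv2.cvtColor(sc,cv2.COLOR_BGR2HSV)
for a,ce,b in blobs(cv2.inRange(hsv,(0,0,140),(180,60,255)),40):
    X=onz(S,*ce,.014)
    if .35<X[0]<.75 and -.05<X[1]<.35: print(a,ce.round(1),X.round(4))
cv2.imwrite('pics/crop5.png',cv2.resize(sc[150:330,260:500],(800,600),interpolation=cv2.INTER_CUBIC)); go([0.5,0.1,.2])
E
```

```text
clock: 12.55
eef_pos: [0.4583, 0.0974, 0.1639]
tcp_rot: [2.405, 2.019, 0.001]
force: [-0.6, -1.3, 0.3]
width: 0.0297
clock: 12.97
eef_pos: [0.4094, 0.0461, 0.1635]
tcp_rot: [2.408, 2.016, 0.002]
force: [-0.1, 0.6, 0.4]
width: 0.0297
117 [332.2 180.3] [0.4    0.2156 0.014 ]
242 [374.7 209.9] [0.5474 0.2378 0.014 ]
206 [421.8 234.6] [0.6804 0.2789 0.014 ]
1454 [358.4 275.5] [0.6587 0.0645 0.014 ]
244 [341.5 292.4] [6.646e-01 6.000e-04 1.400e-02]
clock 13.02 eef [0.4099 0.0466 0.1637] width 0.0296 F [-0.6 -0.1 -0. ] tool axes x [0.175 0.985 0.   ] y [ 0.985 -0.175  0.001] z [ 0.001  0.    -1.   ] q [-0.1  -0.05  2.01  0.    1.18  0.08]
tool delta mm [ 68.4  79.4 -36.2]
```

View pics/crop5.png

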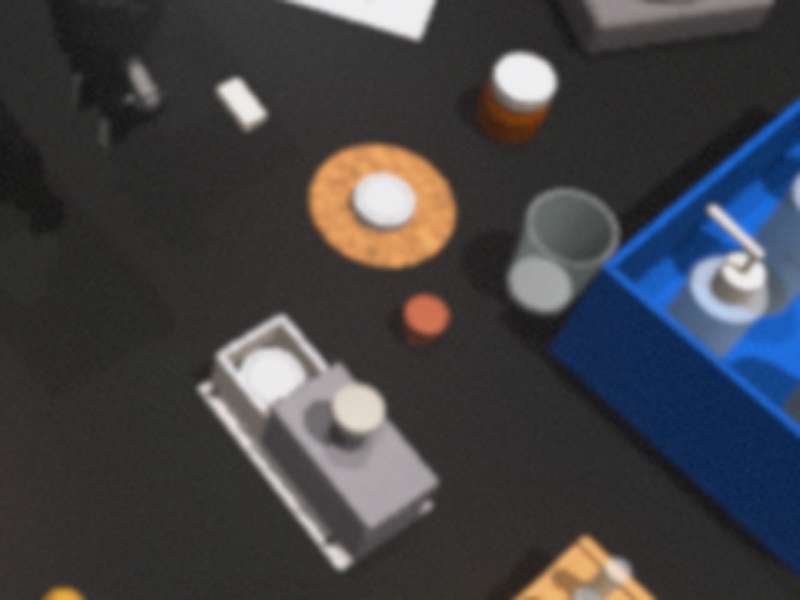

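The dish is near the centre of the round pad (383,200), the plunger is up (358,408), and the other dishes are in the magazine (270,375). The stopper and eraser look unmoved, and the arm is clear.

```bash
python3 -c "
from station import order; print(order.hand_in())"
```

```text
the job is handed in; nothing more can be done
None
```

I pressed the small dispenser's plunger once, let it come back up, and slid the ejected dish onto the round pad. The job was handed in at about 13 s of the 58 s allowed; no verdict is reported.

- **Press:** the wrist force rose to 22 N with no further travel, so the plunger was at its bottom stop. The dish landed at about (0.513, 0.060), where I had predicted.
- **Push:** I slid it about 180 mm with the two fingertips, about 30 mm apart, without lifting it.
- **Last checks:**
  - The scene camera puts the dish at (0.547, 0.238), about 5 mm from the pad's centre as measured in the same view. The wrist camera put it about 10 mm off. The two disagree slightly, but the limit is 37 mm.
  - The plunger was up and dishes could still be seen in the magazine.
  - The eraser had not moved, and the stopper, beaker and jar look undisturbed. The weight, soap bottle and spatula were not checked again, but the arm never went near them.
  - The arm was clear of everything.

No check failed.

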